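Release one tin from the two-lane chute with the spring-centred hand valve

TASK

Slide the catch tray along its rails until it is centred in front of the lane that holds the long tin, and leave it there. Then push the spring-centred valve lever fully over towards that lane's side, hold it until the long tin has rolled out and lies in the tray, keep holding for about a second more, and let the lever recentre. The short tin must stay behind its stop; do not touch either tin with the gripper, and leave everything else on the table where it is.

Things in the scene. Friction and masses are not known exactly. Their poses are not given: they have to be found in the camera images.
- chute: Fixed two-lane steel chute, 290 wide, 250 long, some yaw. Origin: on the table top under the middle of its lower lip; +x up the slope (away from the robot), +y to the robot's left. Lip 50 mm above the table, lanes rise at 10 degrees. Lanes 128 wide inside, centre lines at y = +70 and -70 mm. Walls end 90 mm above the table at the lip, 160 at the back.
- stop_left_top (a point): Middle of the top edge of the left lane's stop plate: it crosses the lane 45 mm up from the lip, stands 30 mm out of the lane floor and holds a tin back. It sinks flush while the lever is over to the left (the robot's left) and comes back when the lever recentres; with the lever to the right it rises higher and still holds.
- stop_right_top (a point): The same for the right lane's stop, which sinks while the lever is over to the right.
- long_tin: Plain steel tin, 118 mm long, 66 mm diameter, about 0.35 kg, lying across one of the two lanes behind its stop so that it can roll down. Origin at its centre, y along its axis (it may spin about y). It may be in either lane.
- short_tin: Plain steel tin, 50 mm long, 66 mm diameter, about 0.18 kg, lying in the same way behind the stop of the other lane. Origin at its centre, y along its axis. Must stay there.
- tray (a joint): Position of the catch tray along its rails in m: 0 in the middle between the lanes, positive to the left (the chute's +y), range -0.095 to +0.095; +0.07 is centred on the left lane, -0.07 on the right lane. It stays where it is left; about 3 N of friction must be overcome.
- tray_floor (a point): Middle of the inner floor of the open steel tray, 16 mm above the table, 52 mm in front of (robot side of) the chute's lip; axes as the chute's. Inside 156 mm (y) by 80 mm (x), walls 4 mm; front wall (robot side) and side walls up to 97 mm above the table (lower at the rear), back wall 36 mm. A tin lying in it has its centre 33 mm above this point.
- tray_post (a point): Top of the upright round post at the middle of the tray's front (robot's side), for pushing the tray sideways: diameter 20 mm, vertical, from 22 to 152 mm above the table, held by a small bracket at 50 mm height; 64 mm in front of the tray's middle.
- valve: Fixed hand valve to the right of the chute: base plate 130 x 150 mm, aluminium block 78 x 110 mm, 58 mm high, with the lever standing up from a slot in it. Origin on the table under the lever's pivot; +y to the left, +x away from the robot (with some yaw). The pivot is 48 mm above the table.
- lever (a joint): Valve lever angle in rad: 0 upright (spring-centred), positive leaning left (the valve's +y), negative right, end stops at +0.5 and -0.5. Turns about the valve's x axis through the pivot. Left lowers only the left lane's stop, right only the right one's; it is down far enough from about 0.4. Spring about 1.5 N m/rad, some 5 N at the knob fully over; it returns when let go.
- lever_knob (a point): Centre of the lever's black ball knob, 34 mm diameter, 155 mm from the pivot (203 mm above the table when upright). The rod below it is 14 mm thick and free from 60 mm above the table up to the knob.
- pink_bowl: Bystander: pink plastic bowl, 160 mm across, 60 mm high. Origin under its centre.
- spray_bottle: Bystander: white plastic bottle, 56 mm across, 150 mm high, standing. Origin under its centre.
- pot: Bystander: white lidded pot, 84 mm across, 90 mm high. Origin under its centre.
- lids: Bystander: stack of round metal lids, 90 mm across, 24 mm high. Origin under its centre.
- spatula: Bystander: spatula, 250 mm long, lying. Origin under its middle.
- brush: Bystander: brush, 200 mm long, lying. Origin under its middle.
There are look-alikes about, which are no part of the job. What is shaped like the valve but green is not meant.

How it is judged:
By the outcome, as a careful person would: the job done as asked, in the order asked, and still so for the second after the job is handed in, with the robot touching nothing.
It also fails if it takes over 48 s, if anything falls off the work surface, if the arm or the gripper's body presses on something with over 40 N, if the wrist force passes 120 N, or if a joint passes its speed limit or range.

ROBOT

A 6-joint arm with a two-finger parallel gripper is mounted at the origin on the work surface. World frame = base frame: x ahead of the robot, y to its left, z up, the work surface at z = 0. Lengths are in m, angles in rad, forces in N, time in s.
With the tool pointing down it reaches from about 0.375 to 0.9 m from the base axis. Payload 3.1 kg.
Tool frame: the origin (TCP) lies at the very end of the fingers, on their centre line; the grasp point (between the pads) lies 19 mm behind it; z points along the fingers, y is the direction in which the jaws open and shut (so a half turn about z gives the same grasp; the last joint's range is limited). The gripper opens to 87 mm and grips with 3 to 60 N. Pads are 19 mm wide; open, the fingers measure 117 mm over their backs; the gripper's body (75 mm by 190 mm) begins 51 mm behind the grasp point.
Start: joints at [0.934, 0.527, 1.433, -0, 1.181, -0.178], TCP at [0.276, 0.561, 0.201] pointing down, gripper open.
Joint ranges: [-3.08, 3.08], [-0.75, 2.2], [0.22, 2.44], [-1.43, 4.57], [0, 2.65], [-2.85, 2.85]. Speed limits (rad/s): [2.79, 2.79, 3.14, 3.14, 3.14, 3.14].

INTERFACE

Orientations are given as a unit quaternion [w, x, y, z].
In Python, from rig import * gives the robot as it stands.
- The arm moves only by the tool move_arm, never from a script. Its argument "plan" is a list of rows, each a list of 3 entries, a list of its own where there are three numbers: the shift along the tool's x, y, z in units of 25 mm (1.0 is 25 mm), then the turn, a rotation vector about the tool's x, y, z in units of 10 degrees (1.0 is 10 degrees), then the closure, from -1 (fully open) to 1 (shut). A call has 1 to 20 rows; each row shifts and turns the commanded pose from where the row before left it, along the tool's axes as they then stand; what a row does not reach is not made up. A row lasts 1/8 s, in which the tool goes at most 62.5 mm and 10.7 degrees, less where a joint would pass 70% of its speed; a pose out of reach is approached as far as the arm can. A call is refused whole if a number of a shift passes 1 or a number of a turn 1, either way. A call with a gripper value outside its range is refused whole. The fingers move at their own pace and stop on an object; "squeeze" is the grip in N (left out, the last holds). Time passes only in rows, so rows that do not move let the fingers close. It gives the time, the measured TCP pose, the force and the opening at its end, in the units of the state.
- read_state(): the state, without advancing time (a new reading comes with each control period).
- get_image(name): name is "scene" or "top" or "wrist"; returns (picture, depth): 480x640x3 uint8, blue, green, red; 480x640 float32, m along the optical axis (not along the pixel's ray), 0 where there is no reading.
- camera_params(name): a dict with "fx", "fy", "cx", "cy" (pixels), "k1" (the pictures are not rectified: a ray, as slopes to the right and down, at radius r is drawn at 1 + k1 r^2 times it, then the intrinsics apply), "R" (3x3) and "t" (3): a world point X has camera coordinates R X + t; the wrist camera has in their place "mount" (4x4, takes a point from camera to tool coordinates, whose origin is the TCP and whose axes are the flange's). Camera axes: x right, y down, z forward; pixel columns grow to the right and rows downward; lengths in m; the calibration is good to about 2 mm. A picture is of the moment at which its call begins: read the wrist's pose just before it. camera_params takes no time and is no camera call.
- finish_job(): hands the job in, once; it reports no verdict.
The state is a dict: "time_s": time; "joints": joint angles; "dq": joint speeds; "joint_efforts": joint torques, N m; "eef_pos": TCP position; "tool_rot": TCP orientation; "force": force on the tool from outside, world axes, zero at the start; "ft_torque": the same for the moment, N m; "gripper_width": finger opening in m.
Only numpy, scipy, OpenCV 4.12 (cv2) and the standard library are available. Lean on these libraries where they do the work, as an engineer would, in place of code of your own. Each camera call takes 0.05 s, during which the arm holds its last target.

## Working session

There is one attempt and no reset: what is moved stays moved. The work goes in short steps, Python scripts to look and compute and a tool call to move; the robot and the scene stay as the last step left them, time stands still between calls to the robot, and variables do not carry over. Pictures are saved under pics/ and viewed, and the job is handed in when it is done.

Besides the shell and the picture viewer there is one more tool, called after "Call:" as name(argument=value, ...), one argument or row to a line, values as JSON. move_arm: Moves the arm, as the interface text tells. Its arguments: {"type":"object","properties":{"plan":{"type":"array","items":{"type":"array"}},"squeeze":{"type":"number"}},"required":["plan"]}

```bash
mkdir -p pics; ls; python3 - <<'E'
from rig import *
import cv2,numpy as np
for n in ["scene","top"]:
    im,d=get_image(n); cv2.imwrite(f"pics/{n}0.png",im); np.save(f"{n}0.npy",d); 
    print(n,camera_params(n))
print(read_state())
E
```

```text
pics
scene {'fx': 459.57534757912305, 'fy': 459.57534757912305, 'cx': 327.64892248769064, 'cy': 243.83567965778371, 'k1': -0.05128088594781188, 'R': array([[-0.78228406,  0.62277334, -0.01360234],
       [ 0.41935285,  0.51036332, -0.75078124],
       [-0.4606244 , -0.59302837, -0.66041086]]), 't': array([ 0.40510505, -0.09501395,  1.50068878])}
top {'fx': 525.4409086963661, 'fy': 525.4409086963661, 'cx': 319.4854498063607, 'cy': 233.70445489909085, 'k1': 0.05106279153835429, 'R': array([[-0.01363569, -0.99986826,  0.00880525],
       [-0.99054566,  0.01230533, -0.13663044],
       [ 0.13650408, -0.01058505, -0.99058296]]), 't': array([-0.01643535,  0.47990545,  1.49006492])}
{'time_s': 0.1, 'joints': array([ 9.34507886e-01,  5.28346337e-01,  1.43376200e+00, -2.58884354e-05,
        1.18141043e+00, -1.78488613e-01]), 'dq': array([ 4.46400128e-05, -2.39147758e-03, -2.32402060e-03,  1.01292860e-03,
        5.63952922e-04,  3.18591254e-04]), 'joint_efforts': array([-3.97137410e-04, -4.40988421e+01, -1.77149177e+01,  6.34846673e-02,
        5.34704095e-02, -3.90794980e-05]), 'eef_pos': array([0.27578864, 0.56008553, 0.20038991]), 'tool_rot': array([-3.70584223e-04,  2.26901367e-01,  9.73917267e-01, -8.88980609e-04]), 'force': array([ 0.65503272, -0.92905003, -0.36709524]), 'ft_torque': array([ 0.02667173, -0.03003434,  0.02001871]), 'gripper_width': 0.08677750851685213}
```

View pics/scene0.png

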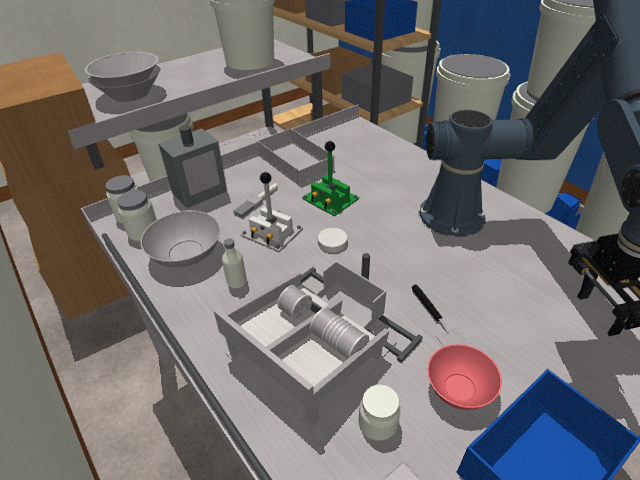

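View pics/top0.png

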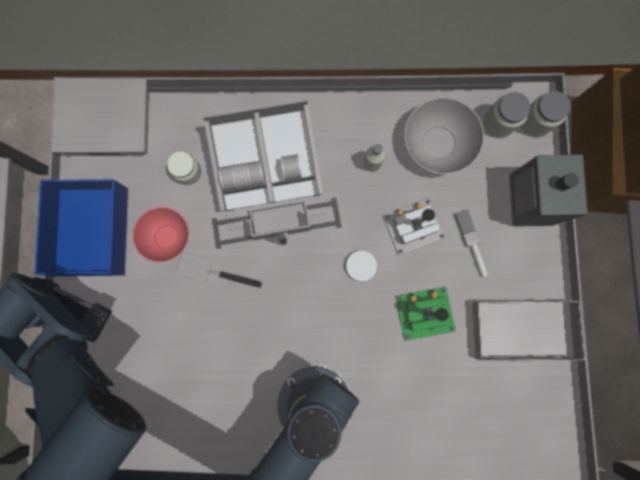

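The long tin is in the left lane: top view (240,177), scene view (337,332). The short tin is in the right lane at (290,167) in the top view. The white valve is at about (415,225) and the tray post at about (282,238). I'll enlarge these areas next.

```bash
cat > h.py <<'E'
import numpy as np,cv2
from rig import *
def ray(n,u,v):
    c=camera_params(n);K=np.array([[c['fx'],0,c['cx']],[0,c['fy'],c['cy']],[0,0,1]])
    p=np.array([(u-c['cx'])/c['fx'],(v-c['cy'])/c['fy']]);s=p.copy()
    for _ in range(20): s=p/(1+c['k1']*(s@s))
    return c['R'].T@np.array([s[0],s[1],1.]), -c['R'].T@c['t']
def atz(n,u,v,z):
    d,o=ray(n,u,v); return o+d*(z-o[2])/d[2]
def proj(n,X):
    c=camera_params(n);q=c['R']@np.array(X)+c['t'];s=q[:2]/q[2];s=s*(1+c['k1']*(s@s))
    return np.array([c['fx']*s[0]+c['cx'],c['fy']*s[1]+c['cy']])
def tri(a,b):
    d1,o1=ray(*a);d2,o2=ray(*b)
    M=np.stack([d1,-d2],1);s=np.linalg.lstsq(M,o2-o1,rcond=None)[0]
    p,q=o1+d1*s[0],o2+d2*s[1]; return (p+q)/2,np.linalg.norm(p-q)
def depthpt(n,d,u,v):
    r,o=ray(n,u,v); return o+r*d[int(v),int(u)]
E
python3 - <<'E'
import cv2
a=cv2.imread('pics/top0.png');b=cv2.imread('pics/scene0.png')
def c(i,x,y,w,h,s,n):
    cv2.imwrite(n,cv2.resize(i[y:y+h,x:x+w],None,fx=s,fy=s,interpolation=cv2.INTER_CUBIC))
c(a,195,95,160,160,3.75,'pics/t1.png');c(a,380,190,80,80,7,'pics/t2.png');c(b,210,240,220,160,3.6,'pics/s1.png');c(b,230,165,80,90,6.5,'pics/s2.png')
E
```

```text
(no output)
```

View pics/t1.png

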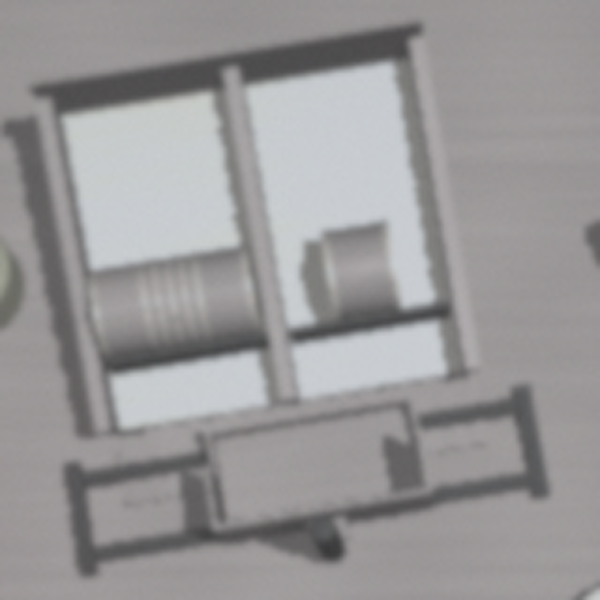

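View pics/t2.png

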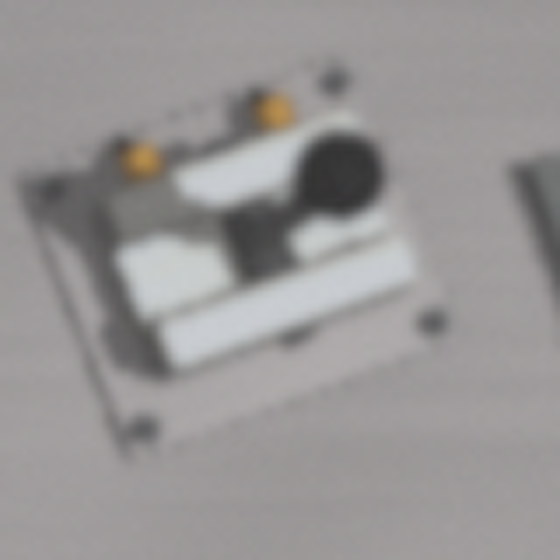

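View pics/s1.png

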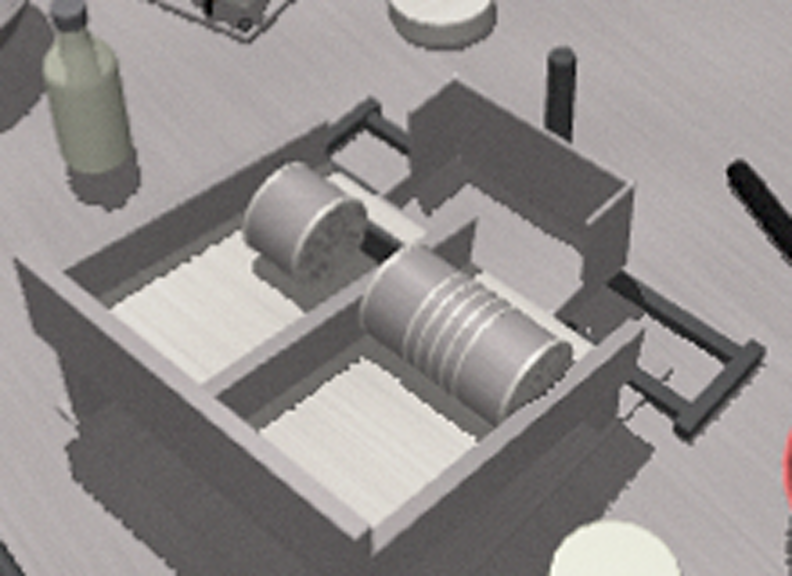

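View pics/s2.png

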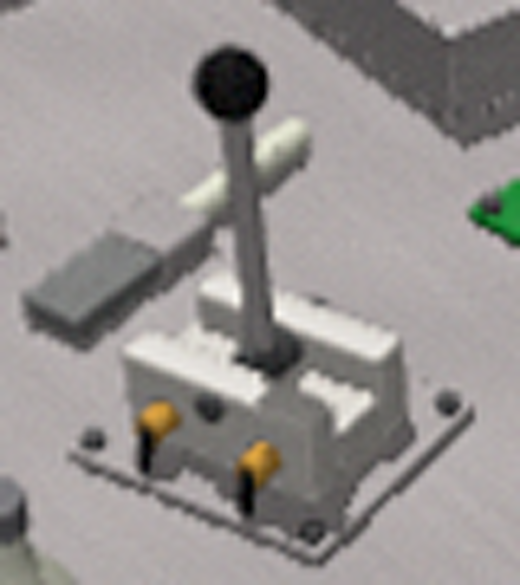

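```bash
python3 - <<'E'
from h import *
np.set_printoptions(precision=4,suppress=True)
f=lambda x,y,x0,y0,s:(x0+(x+.5)/s-.5,y0+(y+.5)/s-.5)
T1=lambda x,y:('top',*f(x,y,195,95,3.75));T2=lambda x,y:('top',*f(x,y,380,190,7))
S1=lambda x,y:('scene',*f(x,y,210,240,3.6));S2=lambda x,y:('scene',*f(x,y,230,165,6.5))
print('knob',tri(T2(340,174),S2(231,84)))
print('post',tri(T1(327,536),S1(562,55)))
print('plate TL,TR,BR,BL');c=[atz(*T2(*p),0.006)for p in [(20,180),(335,60),(450,330),(125,455)]]
for p in c: print(p)
m=np.mean(c,0);y=c[0]-c[1]+c[3]-c[2];print('valve o',m,'yaw deg',np.degrees(np.arctan2(-y[0],y[1])),np.linalg.norm(c[0]-c[1]),np.linalg.norm(c[1]-c[2]))
b=[atz(*T1(*p),.16) for p in [(36,90),(420,28)]];print('back',b,np.linalg.norm(b[0]-b[1]))
l=[atz(*T1(*p),.09) for p in [(88,436),(478,372)]];print('lip',l,np.linalg.norm(l[0]-l[1]))
for q in(b,l):
    y=q[0]-q[1];print(np.degrees(np.arctan2(-y[0],y[1])),np.mean(q,0))
# shadow free check: scene lip corners / tray
print('tray rail left end',tri(T1(72,465),S1(755,350)))
print('cam',ray('top',0,0)[1],ray('scene',0,0)[1])
E
```

```text
knob (array([ 0.503 , -0.3024,  0.2022]), np.float64(0.0003810990071536026))
post (array([0.4556, 0.079 , 0.1446]), np.float64(0.0014131164819829686))
plate TL,TR,BR,BL
[ 0.5362 -0.2104  0.006 ]
[ 0.5862 -0.3457  0.006 ]
[ 0.4699 -0.3892  0.006 ]
[ 0.4187 -0.2509  0.006 ]
valve o [ 0.5028 -0.2991  0.006 ] yaw deg 20.289692636418298 0.14429888054968243 0.12422752432320956
back [array([0.7818, 0.2876, 0.16  ]), array([0.8266, 0.0089, 0.16  ])] 0.28229761306300183
lip [array([0.5397, 0.2605, 0.09  ]), array([ 0.5851, -0.031 ,  0.09  ])] 0.29497673387396295
9.12836899549748 [0.8042 0.1483 0.16  ]
8.862949186717405 [0.5624 0.1147 0.09  ]
tray rail left end (array([0.5077, 0.2911, 0.0766]), np.float64(0.04131844630634757))
cam [ 0.2717 -0.0066  1.5417] [1.048  0.6862 0.9252]
```

```bash
cat > ov.py <<'E'
from h import *
def chute_segs(cx,cy,yaw,j):
    c,s=np.cos(yaw),np.sin(yaw)
    W=lambda x,y,z:(cx+c*x-s*y,cy+s*x+c*y,z)
    L=[]
    for y in(-.145,.145): L.append(((0,y,.09),(.25,y,.16)))
    for y in(-.006,.006): L.append(((0,y,.09),(.25,y,.16)))
    L+= [((0,-.145,.05),(0,.145,.05)),((.25,-.145,.16),(.25,.145,.16))]
    for y in(.07,-.07):
        x=.045*np.cos(.1745);z=.05+.045*np.sin(.1745);L.append(((x,y-.064,z+.0295),(x,y+.064,z+.0295)))
    T=[((-.092,j-.078,.016),(-.092,j+.078,.016)),((-.012,j-.078,.016),(-.012,j+.078,.016)),((-.096,j-.082,.097),(-.096,j+.082,.097)),((-.096,j-.082,.097),(-.03,j-.082,.097)),((-.096,j+.082,.097),(-.03,j+.082,.097)),((-.116,j,.022),(-.116,j,.152)),((-.126,j,.152),(-.106,j,.152)),((-.116,j-.01,.152),(-.116,j+.01,.152))]
    return [(W(*a),W(*b)) for a,b in L],[(W(*a),W(*b)) for a,b in T]
def draw(im,n,p,crop,s):
    x,y,w,h=crop;o=cv2.resize(im[y:y+h,x:x+w],None,fx=s,fy=s,interpolation=cv2.INTER_CUBIC)
    for segs,col in zip(chute_segs(*p),((0,0,255),(0,200,0))):
        for a,b in segs:
            q=[tuple(int(round(k)) for k in (proj(n,e)-[x,y]+.5)*s-.5) for e in(a,b)]
            cv2.line(o,q[0],q[1],col,1,cv2.LINE_AA)
    return o
E
python3 - <<'E'
from ov import *
a=cv2.imread('pics/top0.png');b=cv2.imread('pics/scene0.png')
p=(.5624,.1147,np.radians(9),-.019)
cv2.imwrite('pics/o1.png',draw(a,'top',p,(195,95,160,160),3.75));cv2.imwrite('pics/o2.png',draw(b,'scene',p,(210,240,220,160),3.6))
E
```

```text
(no output)
```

View pics/o1.png

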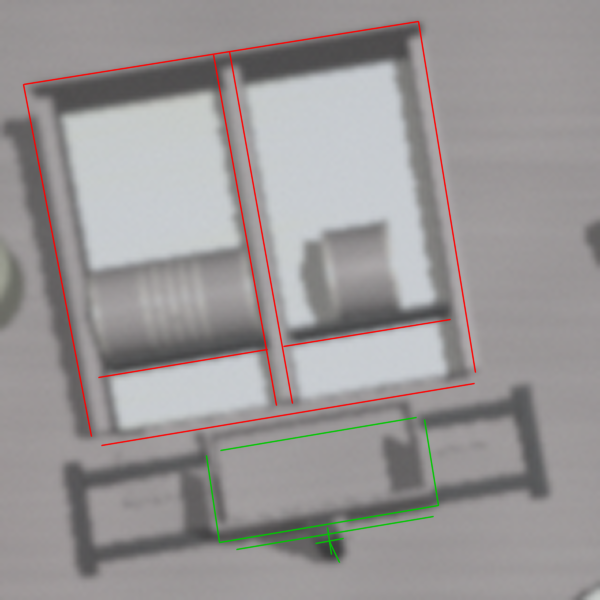

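View pics/o2.png

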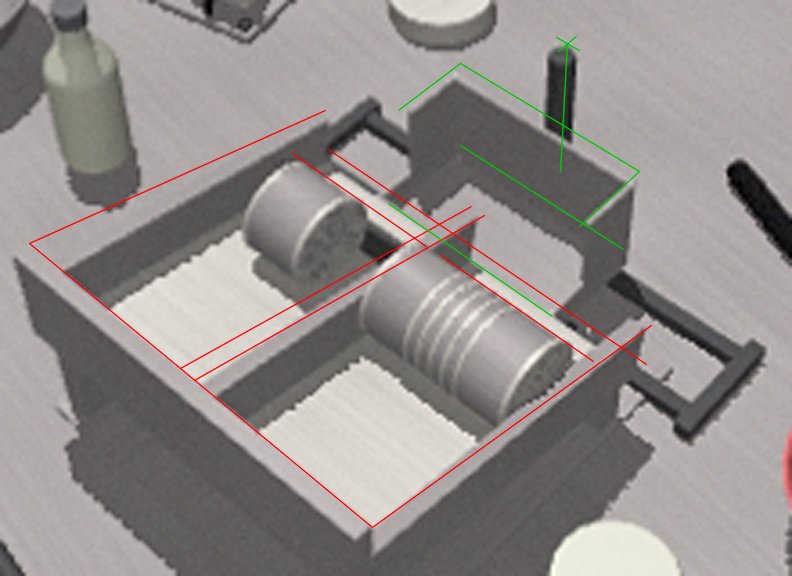

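```bash
python3 - <<'E'
from ov import *
from scipy.optimize import least_squares
f=lambda x,y,x0,y0,s:np.array((x0+(x+.5)/s-.5,y0+(y+.5)/s-.5))
T=lambda x,y:('top',f(x,y,195,95,3.75));S=lambda x,y:('scene',f(x,y,210,240,3.6))
# (view, (x,y,z), tray?)
D=[(S(643,330),(0,.145,.09),0),(S(328,124),(0,-.145,.09),0),(S(474,218),(0,0,.09),0),(S(18,258),(.25,-.145,.16),0),(S(372,545),(.25,.145,.16),0),
(T(86,436),(0,.145,.09),0),(T(479,370),(0,-.145,.09),0),(T(286,402),(0,0,.09),0),(T(36,90),(.25,.145,.16),0),(T(420,28),(.25,-.145,.16),0),
(S(562,50),(-.116,0,.152),1),(S(634,182),(-.096,.082,.097),1),(S(456,79),(-.096,-.082,.097),1),(T(217,533),(-.096,.082,.097),1),(T(327,534),(-.116,0,.152),1)]
def r(p):
    cx,cy,a,j=p;c,s=np.cos(a),np.sin(a);o=[]
    for (n,uv),(x,y,z),t in D:
        y=y+j*t;o.append(proj(n,(cx+c*x-s*y,cy+s*x+c*y,z))-uv)
    return np.ravel(o)
R=least_squares(r,(.5624,.1147,.157,-.019),loss='soft_l1');p=R.x;print(p,np.degrees(p[2]));print(R.fun.reshape(-1,2).round(1) if 0 else r(p).reshape(-1,2).round(1))
c,s=np.cos(p[2]),np.sin(p[2])
for j in (p[3],.07): print('post',j,p[0]-c*.116-s*j,p[1]-s*.116+c*j)
a=cv2.imread('pics/top0.png');b=cv2.imread('pics/scene0.png')
cv2.imwrite('pics/o3.png',draw(a,'top',p,(195,95,160,160),3.75));cv2.imwrite('pics/o4.png',draw(b,'scene',p,(210,240,220,160),3.6))
E
```

```text
[ 0.56738937  0.11664019  0.16139654 -0.01860107] 9.2473408058142
[[ 1.3  0.1]
 [-2.1 -2.5]
 [-0.2 -0.6]
 [ 1.6 -2.1]
 [-0.8 -2.7]
 [ 0.8 -1.6]
 [-1.9 -1.4]
 [-1.2 -1.2]
 [-4.5 -3.2]
 [-1.8 -3.8]
 [ 0.5 -0.6]
 [ 0.6 -1.7]
 [-0.1 -3.3]
 [-0.1  0.8]
 [-0.2 -0.1]]
post -0.018601068913240246 0.4558860626070252 0.07964004123534668
post 0.07 0.4416481581431296 0.16708963522551756
```

View pics/o3.png

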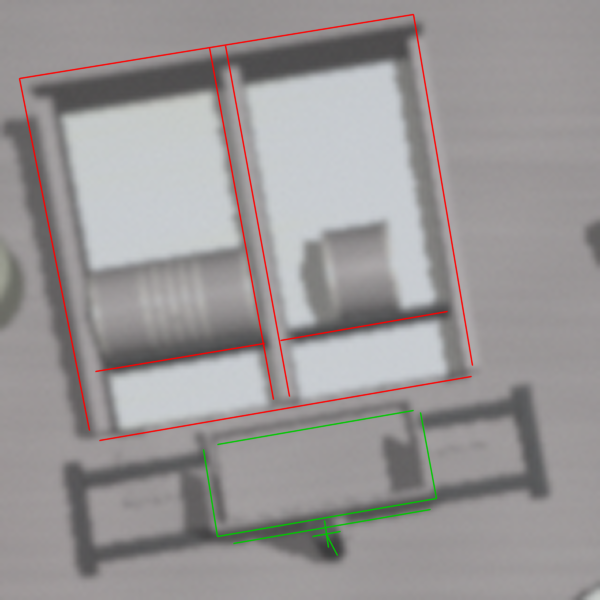

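View pics/o4.png

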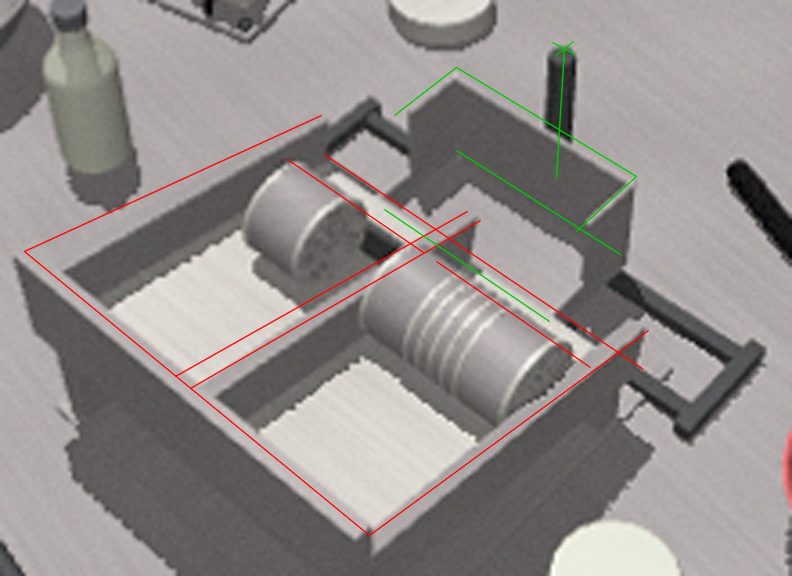

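Call:
move_arm(
  plan=[
    [[0, 0, 0], [0, 0, -0.88], -1],
    [[0, 0, 0], [0, 0, -0.88], -1],
    [[0, 0, 0], [0, 0, -0.89], -1],
    [[0, 0, 0], [0, 0, -0.89], -1],
    [[-0.2, -1, 0], [0, 0, 0], -1],
    [[-0.2, -1, 0], [0, 0, 0], -1],
    [[-0.2, -1, 0], [0, 0, 0], -1],
    [[-0.2, -1, 0], [0, 0, 0], -1],
    [[-0.2, -1, 0], [0, 0, 0], -1],
    [[-0.2, -1, 0], [0, 0, 0], -1],
    [[-0.2, -1, 0], [0, 0, 0], -1],
    [[-0.2, -1, 0], [0, 0, 0], -1],
    [[-0.2, -1, 0], [0, 0, 0], -1],
    [[-0.2, -1, 0], [0, 0, 0], -1],
    [[-0.2, -1, 0], [0, 0, 0], -1],
    [[-0.2, -1, 0], [0, 0, 0], -1],
    [[-0.2, -1, 0], [0, 0, 0], -1],
    [[-0.2, -1, 0], [0, 0, 0], -1],
    [[-0.2, -1, 0], [0, 0, 0], -1],
    [[-0.2, -1, 0], [0, 0, 0], -1],
  ],
)

```text
time_s: 2.6
eef_pos: [0.4188, 0.1777, 0.201]
tool_rot: [-0.0, -0.08, 0.997, -0.0]
force: [1.0, 0.7, -0.5]
gripper_width: 0.0869
```

```bash
cat >> h.py <<'E'
from scipy.spatial.transform import Rotation as Rot
def totool(target,yawy=None):
    s=read_state();q=s['tool_rot'];R=Rot.from_quat([*q[1:],q[0]]).as_matrix()
    print('t',s['time_s'],'pos',s['eef_pos'].round(4),'yang',np.degrees(np.arctan2(R[1,1],R[0,1])).round(2),'z',R[:,2].round(3),'F',s['force'].round(1),'w',round(s['gripper_width'],4),'j',s['joints'].round(2))
    print('shift units',(R.T@(np.array(target)-s['eef_pos'])/.025).round(2))
E
python3 -c "
from h import *
totool((.456,.0795,.2))"
```

```text
t 2.6 pos [0.4188 0.1777 0.201 ] yang 99.17 z [-0.001 -0.    -1.   ] F [ 1.   0.7 -0.5] w 0.0869 j [ 0.15  0.3   1.84  0.    1.   -1.58]
shift units [-0.84 -4.11  0.04]
```

Call:
move_arm(
  plan=[
    [[-0.21, -1, 0], [0, 0, 0], -1],
    [[-0.21, -1, 0], [0, 0, 0], -1],
    [[-0.21, -1, 0], [0, 0, 0], -1],
    [[-0.21, -1, 0], [0, 0, 0], -1],
    [[0, -0.1, 0], [0, 0, 0], -1],
    [[0, 0, 0], [0, 0, 0], -1],
  ],
)

```text
time_s: 3.35
eef_pos: [0.4554, 0.0809, 0.201]
tool_rot: [-0.001, -0.08, 0.997, 0.0]
force: [0.1, 0.6, 0.1]
gripper_width: 0.087
```

```bash
python3 -c "
from h import *
totool((.456,.0795,.115))
s=read_state();im,d=get_image('wrist');cv2.imwrite('pics/w1.png',im)
c=camera_params('wrist');print(c)
q=s['tool_rot'];R=Rot.from_quat([*q[1:],q[0]]).as_matrix()
M=c['mount']
X=np.array((.4559,.0796,.152))
pt=R.T@(X-s['eef_pos']);pc=np.linalg.inv(M)@np.append(pt,1);print(pc)
sl=pc[:2]/pc[2];sl=sl*(1+c['k1']*(sl@sl));print(c['fx']*sl[0]+c['cx'],c['fy']*sl[1]+c['cy'])
"
```

```text
t 3.35 pos [0.4554 0.0809 0.201 ] yang 99.14 z [-0.001  0.    -1.   ] F [0.1 0.6 0.1] w 0.087 j [-0.07  0.31  1.83  0.    1.01 -1.8 ]
shift units [-0.02 -0.06  3.44]
{'fx': 360.56531497920815, 'fy': 360.56531497920815, 'cx': 320.82107006888265, 'cy': 238.1351764204918, 'k1': -0.0722389102635835, 'mount': array([[-1.62660086e-03, -9.70072462e-01, -2.42810158e-01,
         6.60213522e-02],
       [ 9.99998452e-01, -1.74084572e-03,  2.55953665e-04,
         1.86032390e-03],
       [-6.70988625e-04, -2.42809366e-01,  9.70073792e-01,
        -1.83958245e-01],
       [ 0.00000000e+00,  0.00000000e+00,  0.00000000e+00,
         1.00000000e+00]])}
[-0.00332008  0.00784471  0.24209866  1.        ]
315.87681191399514 249.81751178706327
```

View pics/w1.png

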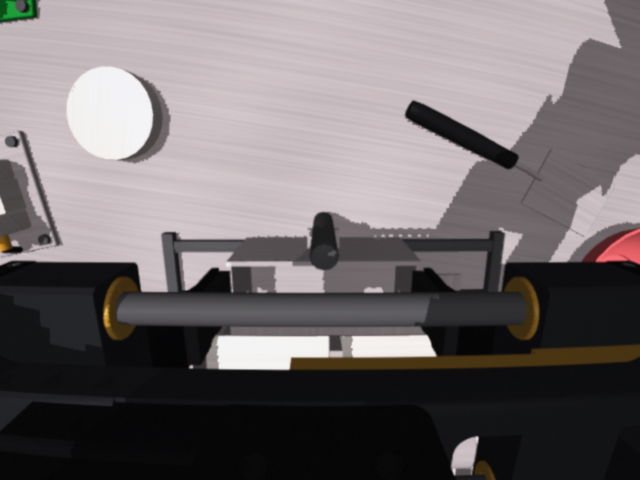

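The wrist view shows the post top at (323,254), within about 5 mm of my prediction. I'll descend and grip it lightly.

Call:
move_arm(
  plan=[
    [[-0.02, 0.05, 0.9], [0, 0, 0], -1],
    [[0, 0, 0.9], [0, 0, 0], -1],
    [[0, 0, 0.9], [0, 0, 0], -1],
    [[0, 0, 0.7], [0, 0, 0], -1],
    [[0, 0, 0], [0, 0, 0], 0.3],
    [[0, 0, 0], [0, 0, 0], 0.6],
    [[0, 0, 0], [0, 0, 0], 0.6],
    [[0, 0, 0], [0, 0, 0], 0.6],
    [[0, 0, 0], [0, 0, 0], 0.6],
    [[0, 0, 0], [0, 0, 0], 0.6],
  ],
  squeeze=8,
)

```text
time_s: 4.65
eef_pos: [0.4563, 0.0819, 0.1164]
tool_rot: [0.0, -0.08, 0.997, -0.0]
force: [0.1, 0.4, -0.4]
gripper_width: 0.0349
```

```bash
python3 -c "
from h import *
totool((.4416,.1671,.115))"
```

```text
t 4.65 pos [0.4563 0.0819 0.1164] yang 99.16 z [ 0. -0. -1.] F [ 0.1  0.4 -0.4] w 0.0349 j [-0.06  0.45  1.91 -0.    0.77 -1.79]
shift units [0.04 3.46 0.06]
```

Call:
move_arm(
  plan=[
    [[0, 0, 0], [0, 0, 0], 0.8],
    [[0, 0, 0], [0, 0, 0], 0.8],
    [[0, 0, 0], [0, 0, 0], 0.8],
    [[0, 0, 0], [0, 0, 0], 0.8],
  ],
)

```text
time_s: 5.15
eef_pos: [0.4562, 0.0822, 0.1162]
tool_rot: [-0.0, -0.08, 0.997, 0.0]
force: [-0.0, 2.2, 0.5]
gripper_width: 0.0193
```

Call:
move_arm(
  plan=[
    [[0, 0.3, 0], [0, 0, 0], 0.8],
    [[0, 0.5, 0], [0, 0, 0], 0.8],
    [[0, 0.5, 0], [0, 0, 0], 0.8],
    [[0, 0.5, 0], [0, 0, 0], 0.8],
    [[0, 0.5, 0], [0, 0, 0], 0.8],
    [[0, 0.5, 0], [0, 0, 0], 0.8],
    [[0, 0.4, 0], [0, 0, 0], 0.8],
    [[0, 0.25, 0], [0, 0, 0], 0.8],
    [[0, 0, 0], [0, 0, 0], 0.8],
    [[0, 0, 0], [0, 0, 0], 0.8],
  ],
)

```text
time_s: 6.4
eef_pos: [0.4422, 0.168, 0.1162]
tool_rot: [-0.0, -0.079, 0.997, 0.001]
force: [-0.9, 3.7, 1.4]
gripper_width: 0.0194
```

```bash
python3 - <<'E'
from ov import *
totool((.4416,.1671,.115))
p=(.5674,.1166,.1614,.07)
for n,cr,s in(('top',(195,95,160,160),3.75),('scene',(210,240,220,160),3.6)):
    im,_=get_image(n);cv2.imwrite(f'pics/{n}2.png',im);cv2.imwrite(f'pics/{n}2o.png',draw(im,n,p,cr,s))
E
```

```text
t 6.4 pos [0.4422 0.168  0.1162] yang 99.12 z [-0.001  0.002 -1.   ] F [-0.9  3.7  1.4] w 0.0194 j [ 0.12  0.46  1.89  0.    0.79 -1.61]
shift units [ 0.03 -0.03  0.05]
```

View pics/top2o.png

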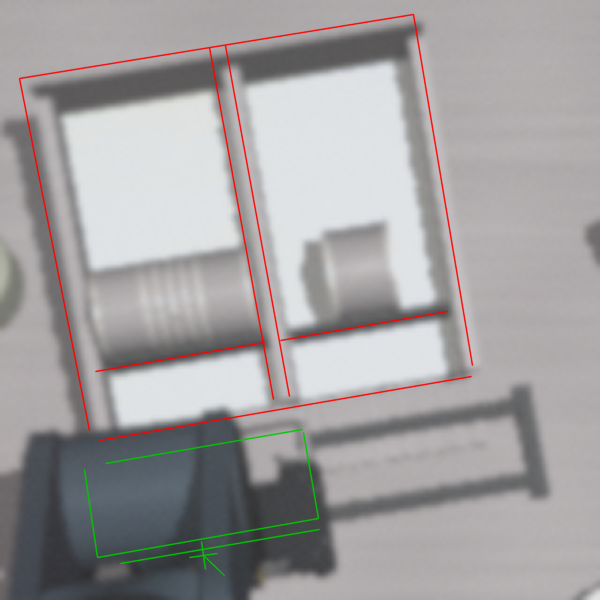

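View pics/scene2o.png

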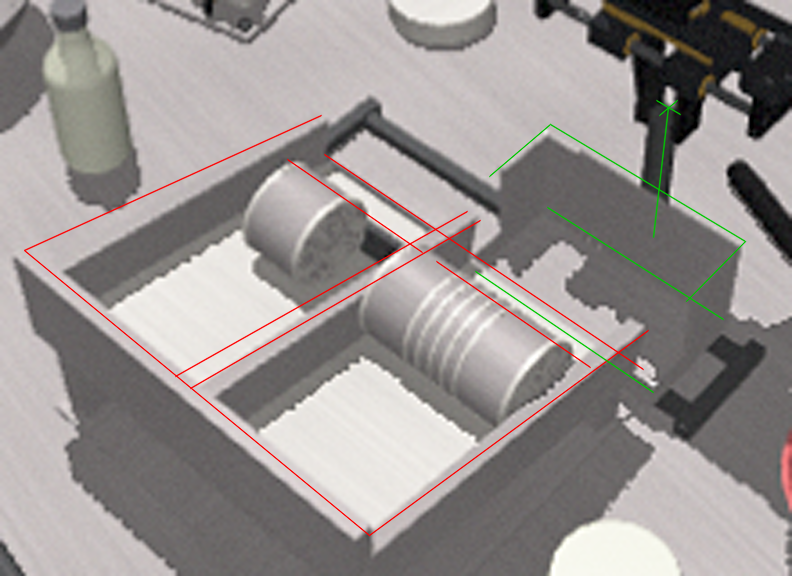

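Call:
move_arm(
  plan=[
    [[0, 0, 0], [0, 0, 0], 0.3],
    [[0, 0, 0], [0, 0, 0], 0],
    [[0, 0, 0], [0, 0, 0], 0],
    [[0, 0, 0], [0, 0, 0], 0],
    [[0, 0, -0.6], [0, 0, 0], 0],
    [[0, 0, -1], [0, 0, 0], 0],
    [[0, 0, -1], [0, 0, 0], 0],
    [[0, 0, -1], [0, 0, 0], 0.5],
    [[0, 0, -1], [0, 0, 0], 1],
    [[0, 0, -1], [0, 0, 0.98], 1],
    [[0, 0, -0.2], [0, 0, 0.98], 1],
    [[0, 0, 0], [0, 0, 0.98], 1],
    [[0, 0, 0], [0, 0, 0.98], 1],
    [[0, 0, 0], [0, 0, 0.98], 1],
    [[0, 0, 0], [0, 0, 0.98], 1],
    [[0, 0, 0], [0, 0, 0.98], 1],
    [[0, 0, 0], [0, 0, 1], 1],
  ],
)

```text
time_s: 8.62
eef_pos: [0.4423, 0.167, 0.2611]
tool_rot: [-0.0, 0.572, 0.82, -0.0]
force: [-0.8, 1.2, 0.4]
gripper_width: 0.0006
```

```bash
python3 - <<'E'
from ov import *
totool((.520,-.349,.26))
E
```

```text
t 8.625 pos [0.4423 0.167  0.2611] yang 20.24 z [-0. -0. -1.] F [-0.8  1.2  0.4] w 0.0006 j [ 0.12  0.24  1.72 -0.    1.17 -0.23]
shift units [-20.44  -4.22   0.05]
```

Call:
move_arm(
  plan=[
    [[-1, -0.22, 0], [0, 0, 0], 1],
    [[-1, -0.21, 0], [0, 0, 0], 1],
    [[-1, -0.21, 0], [0, 0, 0], 1],
    [[-1, -0.21, 0], [0, 0, 0], 1],
    [[-1, -0.21, 0], [0, 0, 0], 1],
    [[-1, -0.21, 0], [0, 0, 0], 1],
    [[-1, -0.21, 0], [0, 0, 0], 1],
    [[-1, -0.21, 0], [0, 0, 0], 1],
    [[-1, -0.21, 0], [0, 0, 0], 1],
    [[-1, -0.21, 0], [0, 0, 0], 1],
    [[-1, -0.21, 0], [0, 0, 0], 1],
    [[-1, -0.21, 0], [0, 0, 0], 1],
    [[-1, -0.21, 0], [0, 0, 0], 1],
    [[-1, -0.21, 0], [0, 0, 0], 1],
    [[-1, -0.21, 0], [0, 0, 0], 1],
    [[-1, -0.21, 0], [0, 0, 0], 1],
    [[-1, -0.21, 0], [0, 0, 0], 1],
    [[-1, -0.21, 0], [0, 0, 0], 1],
    [[-1, -0.21, 0], [0, 0, 0], 1],
    [[-1, -0.21, 0], [0, 0, 0], 1],
  ],
)

```text
time_s: 11.12
eef_pos: [0.5198, -0.3397, 0.2611]
tool_rot: [-0.0, 0.57, 0.822, 0.0]
force: [0.7, 0.1, 0.2]
gripper_width: 0.0005
```

```bash
python3 - <<'E'
from ov import *
totool((.520,-.349,.17))
p=(.5674,.1166,.1614,.07)
for n,cr,s in(('top',(195,95,160,160),3.75),('scene',(210,240,220,160),3.6)):
    im,_=get_image(n);cv2.imwrite(f'pics/{n}3.png',im);cv2.imwrite(f'pics/{n}3o.png',draw(im,n,p,cr,s))
    cv2.imwrite(f'pics/{n}3r.png',draw(im,n,(0,0,-3,.0),cr,s))
E
```

```text
t 11.125 pos [ 0.5198 -0.3397  0.2611] yang 20.56 z [-0.  0. -1.] F [0.7 0.1 0.2] w 0.0005 j [-0.76  0.46  1.37  0.    1.31 -1.12]
shift units [-0.35 -0.12  3.64]
```

View pics/top3o.png

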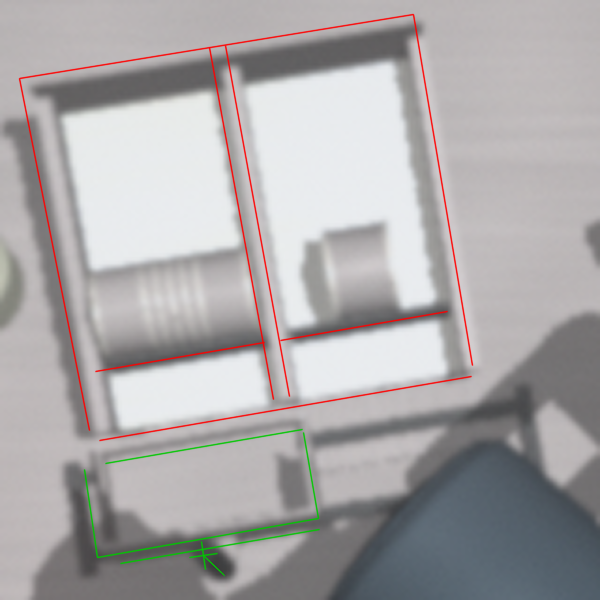

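View pics/scene3o.png

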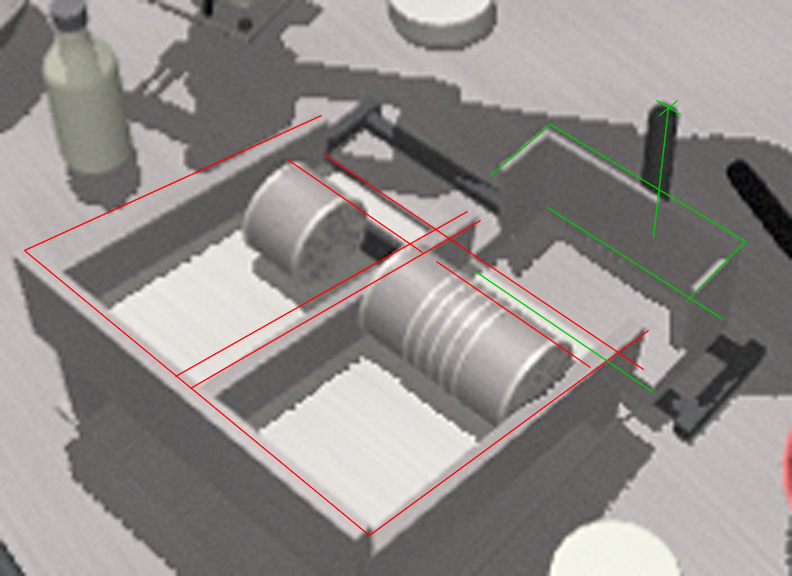

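View pics/scene3.png

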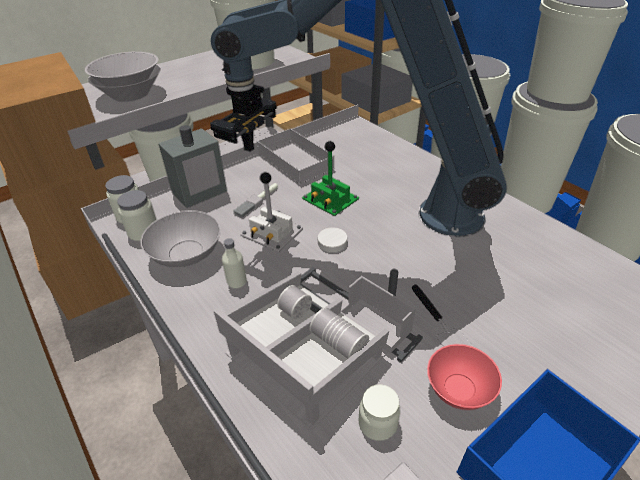

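View pics/top3.png

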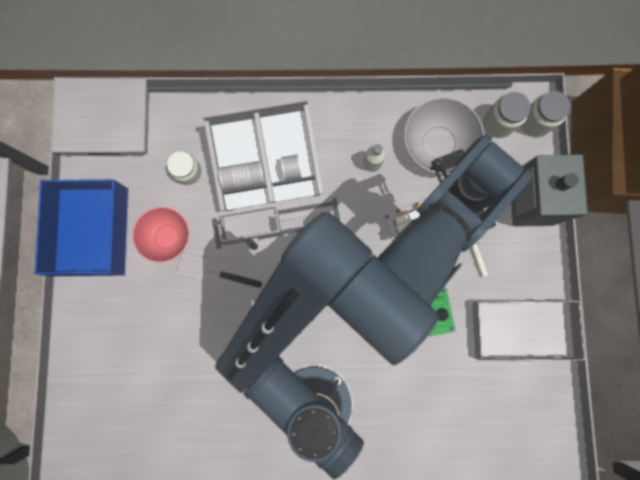

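```bash
python3 - <<'E'
import cv2
a=cv2.imread('pics/top3.png');b=cv2.imread('pics/scene3.png')
c=lambda i,x,y,w,h,s:cv2.resize(i[y:y+h,x:x+w],None,fx=s,fy=s,interpolation=cv2.INTER_CUBIC)
cv2.imwrite('pics/t3z.png',cv2.convertScaleAbs(c(a,205,170,90,80,8),alpha=1.5,beta=-30));cv2.imwrite('pics/s3z.png',cv2.convertScaleAbs(c(b,330,255,110,100,6),alpha=1.8,beta=0))
E
```

```text
(no output)
```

View pics/t3z.png

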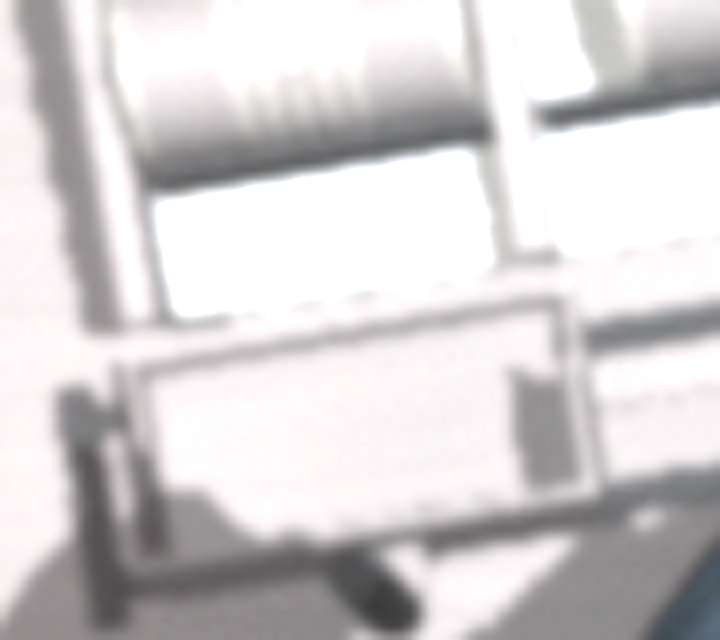

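View pics/s3z.png

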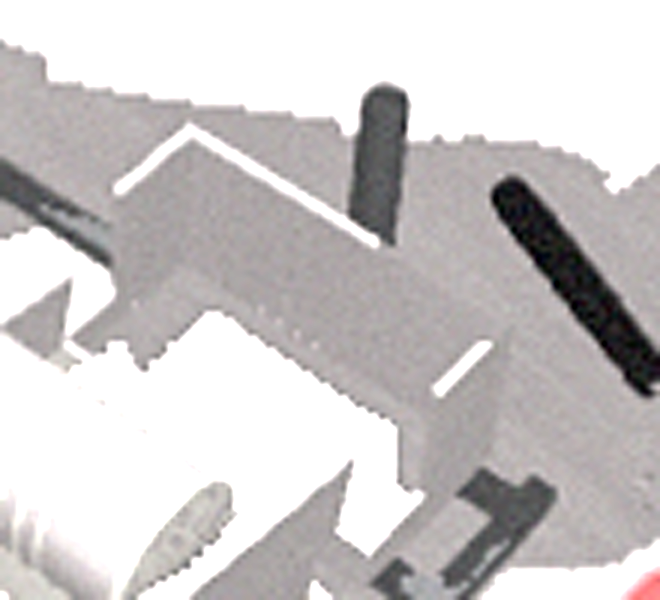

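```bash
python3 - <<'E'
from ov import *
T=lambda x,y:('top',205+(x+.5)/8-.5,170+(y+.5)/8-.5)
S=lambda x,y:('scene',330+(x+.5)/6-.5,255+(y+.5)/6-.5)
cx,cy,a=.5674,.1166,.1614
def loc(X):
    d=np.array(X)-[cx,cy,0];c,s=np.cos(a),np.sin(a);return np.array([c*d[0]+s*d[1],-s*d[0]+c*d[1],X[2]]).round(4)
for nm,p,z in [('laneL',T(178,318),.05),('laneR',T(497,265),.05),('walltipL',T(140,325),.09),('divtip',T(530,255),.09),('trayRearL in',T(148,372),.036),('trayRearR in',T(555,305),.036),('trayFR',T(600,490),.097),('trayFL',T(118,575),.097),('S FR',S(192,130),.097),('S FL',S(503,340),.097),('S post',S(385,92),.152),('T post',T(383,608),.152),('T post2',T(383,600),.15)]:
    print(nm,loc(atz(*p,z)))
X,e=tri(T(385,605),S(385,93));print('post',loc(X),e)
E
```

```text
laneL [0.0045 0.1273 0.05  ]
laneR [0.004  0.0115 0.05  ]
walltipL [-0.0041  0.1353  0.09  ]
divtip [-0.0029 -0.0028  0.09  ]
trayRearL in [-0.0103  0.1428  0.036 ]
trayRearR in [-0.0112 -0.0061  0.036 ]
trayFR [-0.0904 -0.0136  0.097 ]
trayFL [-0.091   0.1548  0.097 ]
S FR [-0.0887 -0.0087  0.097 ]
S FL [-0.0796  0.1545  0.097 ]
S post [-0.1125  0.0683  0.152 ]
T post [-0.1255  0.0615  0.152 ]
T post2 [-0.1226  0.0613  0.15  ]
post [-0.1229  0.0619  0.1396] 3.587708554918153e-05
```

The tray is centred on the left lane to within about 3 mm: tray centre is at about 0.068–0.073 in the chute frame and lane centre at about 0.069. Next I'll go down beside the knob, on its right side.

Call:
move_arm(
  plan=[
    [[-0.35, -0.1, 0], [0, 0, 0], 1],
    [[0, 0, 0.9], [0, 0, 0], 1],
    [[0, 0, 0.9], [0, 0, 0], 1],
    [[0, 0, 0.9], [0, 0, 0], 1],
    [[0, 0, 0.9], [0, 0, 0], 1],
    [[0, 0, 0], [0, 0, 0], 1],
  ],
)

```text
time_s: 11.98
eef_pos: [0.5192, -0.3454, 0.1695]
tool_rot: [-0.002, 0.569, 0.822, 0.0]
force: [-0.3, -0.3, -0.1]
gripper_width: 0.0005
```

```bash
python3 - <<'E'
from ov import *
totool((.503,-.302,.17))
im,_=get_image('scene');cv2.imwrite('pics/s4.png',cv2.resize(im[100:260,200:360],None,fx=4,fy=4)[:600])
im,_=get_image('wrist');cv2.imwrite('pics/w4.png',im)
E
```

```text
t 11.975 pos [ 0.5192 -0.3454  0.1695] yang 20.61 z [-0.004  0.004 -1.   ] F [-0.3 -0.3 -0.1] w 0.0005 j [-0.77  0.56  1.46  0.    1.12 -1.13]
shift units [ 1.85  0.   -0.01]
```

View pics/s4.png

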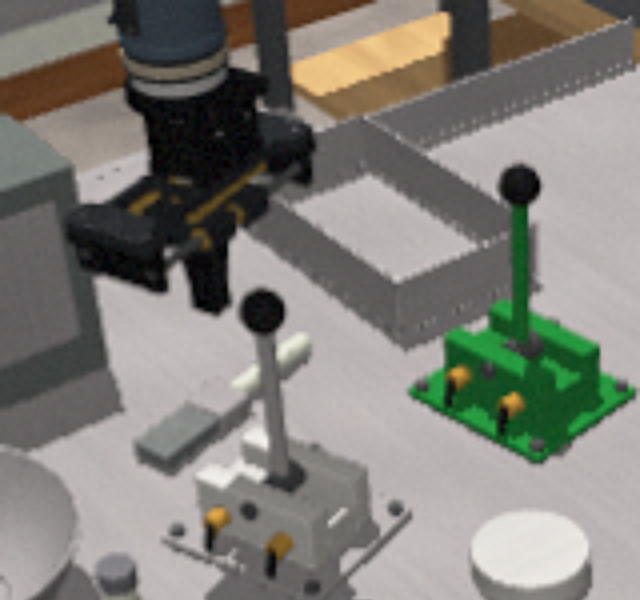

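View pics/w4.png

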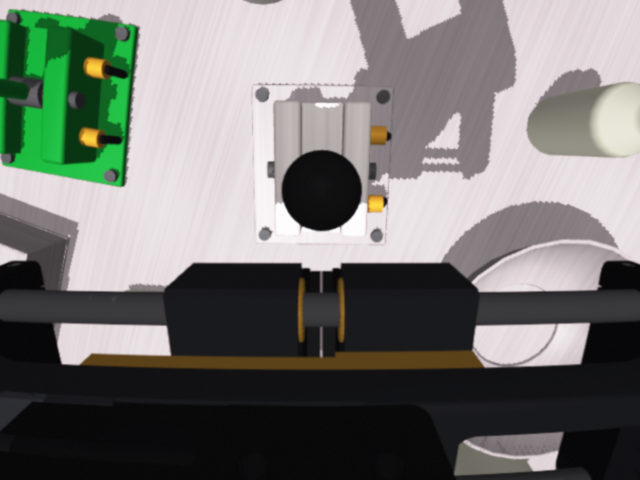

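The wrist view shows the knob at (321,190), exactly in line with the closed fingers. I'll push towards +x of the tool, which is the valve's left.

Call:
move_arm(
  plan=[
    [[0.4, 0, 0], [0, 0, 0], 1],
    [[0.4, 0, 0], [0, 0, 0], 1],
    [[0.4, 0, 0], [0, 0, 0], 1],
    [[0.4, 0, 0], [0, 0, 0], 1],
    [[0.4, 0, 0], [0, 0, 0], 1],
    [[0.4, 0, 0], [0, 0, 0], 1],
    [[0.4, 0, 0], [0, 0, 0], 1],
    [[0.4, 0, 0], [0, 0, 0], 1],
    [[0.4, 0, 0], [0, 0, 0], 1],
    [[0.05, 0, 0], [0, 0, 0], 1],
  ],
)

```text
time_s: 13.32
eef_pos: [0.4885, -0.2616, 0.1715]
tool_rot: [0.001, 0.569, 0.822, -0.0]
force: [2.5, -3.5, -1.7]
gripper_width: 0.0006
```

```bash
python3 - <<'E'
from ov import *
totool((.503,-.302,.17))
im,_=get_image('scene');cv2.imwrite('pics/s5.png',im)
E
```

```text
t 13.325 pos [ 0.4885 -0.2616  0.1715] yang 20.6 z [ 0.001 -0.001 -1.   ] F [ 2.5 -3.5 -1.7] w 0.0006 j [-0.69  0.47  1.64 -0.    1.03 -1.05]
shift units [-1.72 -0.03  0.06]
```

View pics/s5.png

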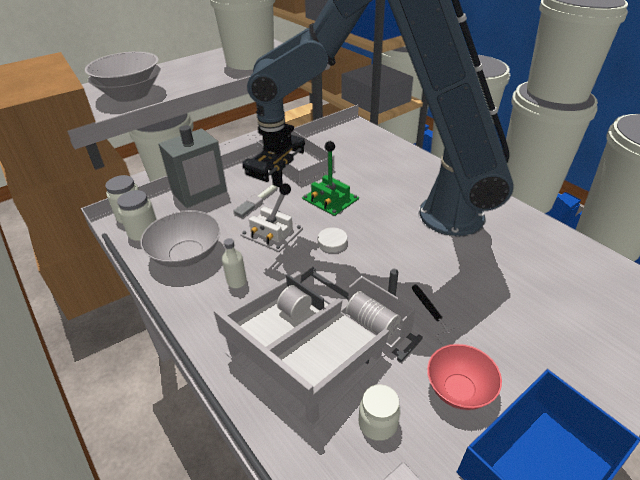

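Call:
move_arm(
  plan=[
    [[0.15, 0, 0], [0, 0, 0], 1],
    [[0.1, 0, 0], [0, 0, 0], 1],
    [[0, 0, 0], [0, 0, 0], 1],
    [[0, 0, 0], [0, 0, 0], 1],
  ],
)

```text
time_s: 13.88
eef_pos: [0.4865, -0.2563, 0.1715]
tool_rot: [0.001, 0.57, 0.822, -0.0]
force: [2.1, -4.3, 0.3]
gripper_width: 0.0005
```

```bash
python3 - <<'E'
from ov import *
totool((.503,-.302,.17))
im,_=get_image('scene');cv2.imwrite('pics/s6.png',im)
E
```

```text
t 13.875 pos [ 0.4865 -0.2563  0.1715] yang 20.56 z [ 0.001 -0.001 -1.   ] F [ 2.1 -4.3  0.3] w 0.0005 j [-0.69  0.46  1.65 -0.    1.02 -1.05]
shift units [-1.94 -0.02  0.06]
```

View pics/s6.png

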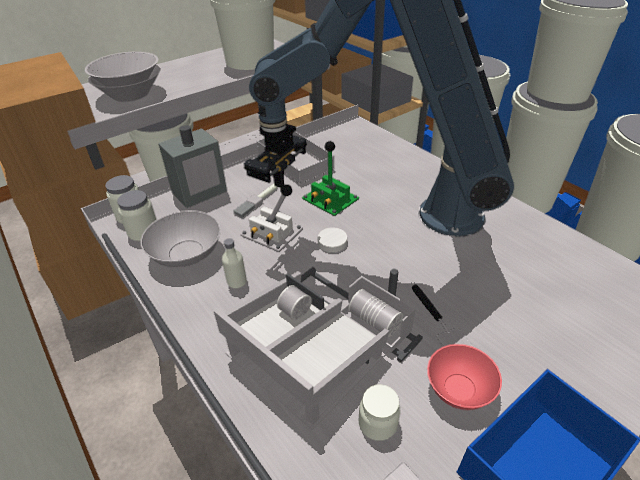

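Call:
move_arm(
  plan=[
    [[0.1, 0, 0], [0, 0, 0], 1],
    [[0, 0, 0], [0, 0, 0], 1],
  ],
)

```text
time_s: 14.18
eef_pos: [0.4854, -0.2536, 0.1713]
tool_rot: [0.0, 0.57, 0.822, -0.0]
force: [2.1, -4.6, -0.4]
gripper_width: 0.0005
```

```bash
python3 - <<'E'
from ov import *
totool((.503,-.302,.17))
im,_=get_image('scene');a=cv2.resize(im[255:355,300:430],None,fx=6,fy=6,interpolation=cv2.INTER_CUBIC);cv2.imwrite('pics/s7.png',cv2.convertScaleAbs(a,alpha=1.6))
cv2.imwrite('pics/s7b.png',cv2.resize(im[160:250,230:320],None,fx=6,fy=6,interpolation=cv2.INTER_CUBIC))
im,_=get_image('top');cv2.imwrite('pics/t7.png',cv2.resize(im[95:255,195:355],None,fx=3.75,fy=3.75,interpolation=cv2.INTER_CUBIC))
E
```

```text
t 14.175 pos [ 0.4854 -0.2536  0.1713] yang 20.57 z [ 0. -0. -1.] F [ 2.1 -4.6 -0.4] w 0.0005 j [-0.69  0.46  1.66 -0.    1.02 -1.04]
shift units [-2.06 -0.02  0.05]
```

View pics/s7.png

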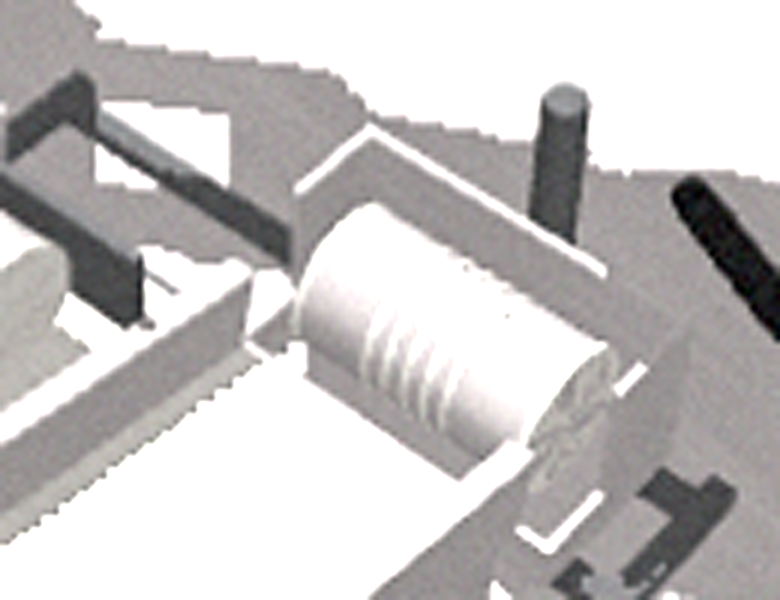

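View pics/s7b.png

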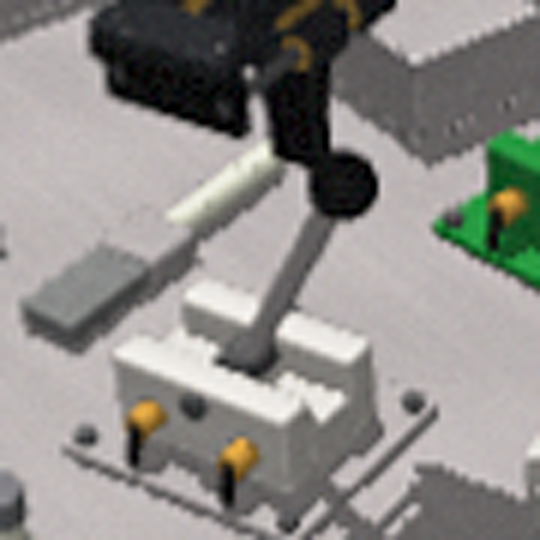

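View pics/t7.png

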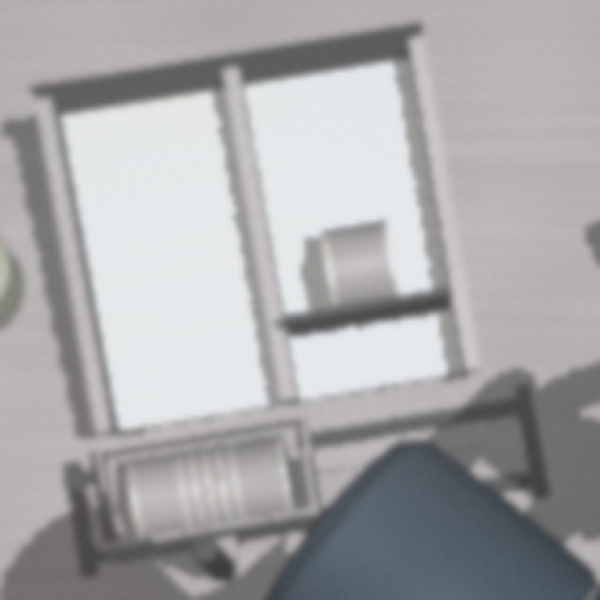

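```bash
python3 - <<'E'
from ov import *
o=np.array([.503,-.3024,.048]);a=np.radians(20.3);y=np.array([-np.sin(a),np.cos(a),0])
for t in (0,.44,.46,.48,.5,.52): print(t,proj('scene',o+.155*(np.sin(t)*y+np.cos(t)*np.array([0,0,1]))))
print('seen',230+344.5/6-.5,160+184.5/6-.5)
E
```

```text
0 [265.01857401 177.24445603]
0.44 [284.22078923 188.04633568]
0.46 [285.06322627 188.72213878]
0.48 [285.89948685 189.41174381]
0.5 [286.72914056 190.11480535]
0.52 [287.5517607  190.83096924]
seen 286.9166666666667 190.25
```

Call:
move_arm(
  plan=[
    [[0.08, 0, 0], [0, 0, 0], 1],
    [[0.08, 0, 0], [0, 0, 0], 1],
    [[0, 0, 0], [0, 0, 0], 1],
  ],
)

```text
time_s: 14.65
eef_pos: [0.4854, -0.2527, 0.1721]
tool_rot: [0.003, 0.569, 0.822, -0.002]
force: [3.2, -9.2, -0.0]
gripper_width: 0.0004
```

The lever is at its end stop: the force rose to about 10 N and the knob picture matches 0.5 rad. The tin lies in the tray, so I'll hold for another second.

Call:
move_arm(
  plan=[
    [[0, 0, 0], [0, 0, 0], 1],
    [[0, 0, 0], [0, 0, 0], 1],
    [[0, 0, 0], [0, 0, 0], 1],
    [[0, 0, 0], [0, 0, 0], 1],
    [[0, 0, 0], [0, 0, 0], 1],
    [[0, 0, 0], [0, 0, 0], 1],
    [[0, 0, 0], [0, 0, 0], 1],
    [[0, 0, 0], [0, 0, 0], 1],
  ],
)

```text
time_s: 15.65
eef_pos: [0.4854, -0.2527, 0.1721]
tool_rot: [0.003, 0.569, 0.822, -0.001]
force: [2.6, -8.8, -0.2]
gripper_width: 0.0005
```

Call:
move_arm(
  plan=[
    [[-0.4, 0, 0], [0, 0, 0], 1],
    [[-0.5, 0, 0], [0, 0, 0], 1],
    [[-0.5, 0, 0], [0, 0, 0], 1],
    [[-0.5, 0, 0], [0, 0, 0], 1],
    [[-0.5, 0, 0], [0, 0, 0], 1],
    [[-0.5, 0, 0], [0, 0, 0], 1],
    [[-0.5, 0, 0], [0, 0, 0], 1],
    [[-0.5, 0, 0], [0, 0, 0], 1],
    [[-0.6, 0, 0], [0, 0, 0], 1],
    [[0, 0, -0.8], [0, 0, 0], 1],
    [[0, 0, -1], [0, 0, 0], 1],
    [[0, 0, -1], [0, 0, 0], 1],
    [[0, 0, -1], [0, 0, 0], 1],
    [[0, 0, 0], [0, 0, 0], 1],
    [[0, 0, 0], [0, 0, 0], 1],
  ],
)

```text
time_s: 17.52
eef_pos: [0.523, -0.3548, 0.2652]
tool_rot: [-0.001, 0.57, 0.822, 0.0]
force: [0.3, 1.0, 0.3]
gripper_width: 0.001
```

```bash
python3 - <<'E'
from ov import *
totool((.503,-.302,.17))
im,_=get_image('scene');cv2.imwrite('pics/s8.png',im)
im,_=get_image('top');cv2.imwrite('pics/t8.png',cv2.resize(im[95:255,195:355],None,fx=3.75,fy=3.75,interpolation=cv2.INTER_CUBIC))
E
```

```text
t 17.525 pos [ 0.523  -0.3548  0.2652] yang 20.57 z [-0.001  0.001 -1.   ] F [0.3 1.  0.3] w 0.001 j [-0.77  0.48  1.34 -0.    1.33 -1.13]
shift units [ 2.25 -0.    3.81]
```

View pics/s8.png

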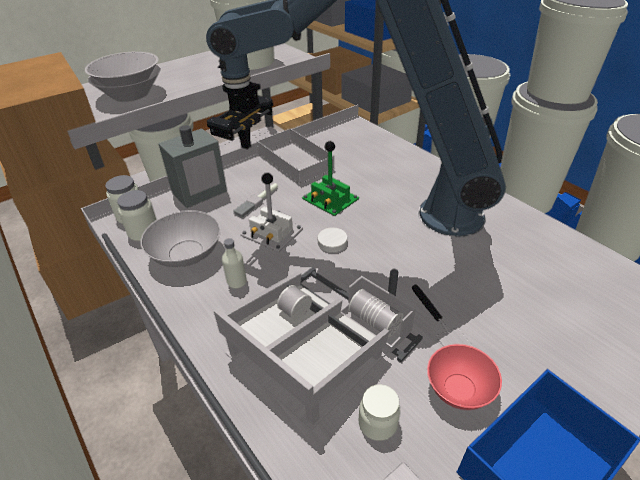

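View pics/t8.png

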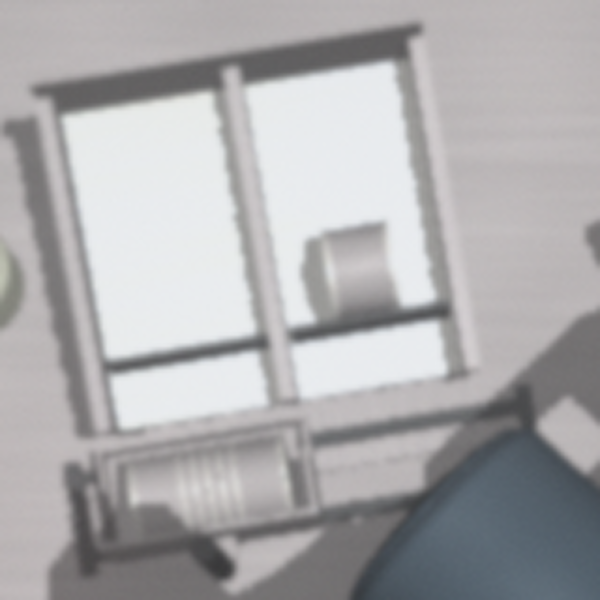

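The long tin is in the tray, both stops are up and the short tin is still behind its stop. The knob looks about 2 px off its first position, so I'll check that once it has settled.

Call:
move_arm(
  plan=[
    [[0, 0, 0], [0, 0, 0], 1],
    [[0, 0, 0], [0, 0, 0], 1],
    [[0, 0, 0], [0, 0, 0], 1],
    [[0, 0, 0], [0, 0, 0], 1],
  ],
)

```text
time_s: 18.12
eef_pos: [0.5234, -0.355, 0.2662]
tool_rot: [-0.0, 0.569, 0.822, -0.0]
force: [-0.3, 0.5, -0.1]
gripper_width: 0.0003
```

```bash
python3 - <<'E'
from ov import *
im,_=get_image('scene')
b=cv2.imread('pics/scene0.png')
for i in(b,im):
    g=i[165:195,250:290].max(2)<45;ys,xs=np.nonzero(g);print(250+xs.mean(),165+ys.mean(),g.sum())
cv2.imwrite('pics/s9.png',cv2.resize(np.hstack([b[165:255,230:310],im[165:255,230:310]]),None,fx=4.5,fy=4.5,interpolation=cv2.INTER_CUBIC))
E
```

```text
265.3255813953488 177.72093023255815 86
266.93333333333334 178.2888888888889 90
```

View pics/s9.png

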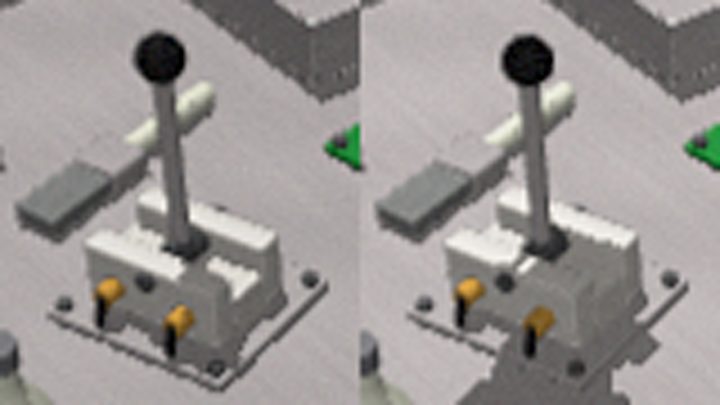

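Call:
move_arm(
  plan=[
    [[0, 0, 0], [0, 0, 0], 1],
    [[0, 0, 0], [0, 0, 0], 1],
    [[0, 0, 0], [0, 0, 0], 1],
    [[0, 0, 0], [0, 0, 0], 1],
    [[0, 0, 0], [0, 0, 0], 1],
    [[0, 0, 0], [0, 0, 0], 1],
    [[0, 0, 0], [0, 0, 0], 1],
    [[0, 0, 0], [0, 0, 0], 1],
  ],
)

```text
time_s: 19.18
eef_pos: [0.5234, -0.355, 0.2663]
tool_rot: [0.0, 0.569, 0.822, -0.0]
force: [-0.4, 0.3, -0.3]
gripper_width: 0.0003
```

```bash
python3 - <<'E'
from ov import *
im,_=get_image('scene')
g=im[165:195,250:290].max(2)<45;ys,xs=np.nonzero(g);print(250+xs.mean(),165+ys.mean(),g.sum())
b=cv2.imread('pics/s8.png');print('moved px since',[(cv2.absdiff(im,b).max(2)[240:400,200:440]>40).sum()])
E
```

```text
266.93333333333334 178.2888888888889 90
moved px since [np.int64(36)]
```

```bash
python3 -c "
from rig import *
print(finish_job())"
```

```text
the job is handed in; nothing more can be done
None
```

The job is done and handed in at about 19 s of the 48 s. The long tin lies in the tray in front of the left lane, and the short tin is still behind its raised stop.

- **Tray:** I gripped the post and slid the tray to the left lane. The picture measurements put its centre within about 3 mm of the lane's centre. The two cameras gave the post's position about 6 mm apart.
- **Lever:** I pushed the white valve's lever left to its end stop, where the force rose to about 10 N and the pictures matched about 0.5 rad. I held it there until the long tin had rolled into the tray and for more than a second after. Then I backed the fingers off and let the lever recentre.
- **Last checks:** Both stops were up, the bystanders looked undisturbed in the pictures, and the arm was clear of everything.
- **Small deviation:** The lever came to rest about 1.6 px from its first position, roughly 0.03–0.04 rad to the left. I take that to be friction and left it.

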